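# Release and open the ratchet stop of a packing-bench row gauge

### The job

The sliding jaw of the row gauge must be opened fully for the next, longer row. With closed fingertips press the black release pad on the jaw down, keep it down while you push the jaw back along its bar, away from the bottles, all the way to the end block, then take the fingers off so that the pad springs up and locks it there. Do not grasp or lift anything, and leave the three bottles and the white tub standing where they are.

Things in the scene. Friction and masses are not known exactly. Their poses are not given: they have to be found in the camera images.
- gauge: row gauge screwed to the bench, cannot move: grey floor plate 165 x 420 x 12 mm. Origin: underside centre, on the bench; y runs along the bar from the bottles to the end block, z up. Toothed steel bar along y at x = +45 mm, top 46 mm above the bench. Upright end plate at y = -191 mm, 150 mm wide, top 90 mm high. Lane fence along x = -74 mm, top 34 mm high.
- end_block (a point): top centre of the dark steel block at the bar's end (50 mm wide, 20 mm along the bar, top 62 mm above the bench), which the jaw meets when fully back; at x = +45, y = +188 mm in the gauge's frame.
- jaw (a joint): position of the sliding aluminium jaw along the bar, m: 0 nearest the bottles, 0.15 fully back against the end block; grows along gauge +y. In one piece: stop plate across the lane (135 mm wide, 8 thick, top 95 mm above the bench), then the pad, then the thumb wall. Pad up: cannot go back (teeth every 10 mm). Pad down: slides against about 1 N plus 6 N per m/s.
- thumb_wall (a point): top centre of the jaw's thumb wall (50 mm wide, 8 mm thick along the bar, top 100 mm above the bench, 30 mm over the raised pad). Its inner face, to push on, lies 4 mm nearer the bottles than this point and 30 mm from the pad's centre. Clear gap from thumb wall to stop plate 60 mm, centred on the pad, open above and at both sides.
- release (a joint): how far the release pad is pressed down, m: 0 up (locked), 0.008 fully down on its stop. The pawl clears the teeth 3 mm down; press it 5 mm or more. Let go, the pawl seats in the nearest tooth, which may shift the jaw up to 10 mm on. A spring returns it: 6 N to start it moving, 8 N fully down.
- release_top (a point): centre of the top face of the black ribbed release pad, 46 mm across the bar x 54 mm along it, 70 mm above the bench when up; moves with the jaw and the pad. Axes as the gauge's: y along the bar towards the end block, z up. At jaw 0 it lies at x = +45, y = -10 mm in the gauge's frame.
- bottle0: dark brown bottle, 38 mm diameter, 95 mm high, loose, standing on the gauge's floor plate in the lane next to the end plate; origin at its underside centre. Leave alone.
- bottle1: the same, middle bottle of the row. Leave alone.
- bottle2: the same, the bottle nearest the jaw's stop plate. Leave alone.
- tub: white screw-lid tub, 90 mm diameter, 110 mm high, loose on the bench beyond the gauge's end plate; origin at its underside centre. Leave alone.

How it is judged:
On the way, in this order (a step that is already met when the one before it is completed fails the run):
1. the release pad is pressed down at least 3.5 mm while the jaw is still short of the end block (value of joint release above 0.0035 m and value of joint jaw below 0.13 m), for 0.1 s.
2. the jaw has been pushed back to within 6 mm of the end block (value of joint jaw above 0.144 m), for 0.2 s.
At the end, for the whole second after the job is handed in: the jaw stands within 6 mm of the end block, the release pad has sprung back up (less than 2 mm down), and bottles and tub stand upright within 25 mm of where they began (value of joint jaw above 0.144 m and value of joint release below 0.002 m and distance of each of bottle0, bottle1, bottle2, tub from where it was at the start of the episode below 0.025 m and angle between each of bottle0, bottle1, bottle2, tub's own z axis and vertical below 0.35 rad); the robot touches nothing.
It fails at once if bottle0 is lifted, carried or shoved more than 25 mm, or tipped over (distance of bottle0 from where it was at the start of the episode above 0.025 m or angle between bottle0's own z axis and vertical above 0.35 rad).
It fails at once if bottle1 is lifted, carried or shoved more than 25 mm, or tipped over (distance of bottle1 from where it was at the start of the episode above 0.025 m or angle between bottle1's own z axis and vertical above 0.35 rad).
It fails at once if bottle2 is lifted, carried or shoved more than 25 mm, or tipped over (distance of bottle2 from where it was at the start of the episode above 0.025 m or angle between bottle2's own z axis and vertical above 0.35 rad).
It fails at once if tub is lifted, carried or shoved more than 25 mm, or tipped over (distance of tub from where it was at the start of the episode above 0.025 m or angle between tub's own z axis and vertical above 0.35 rad).
It also fails if it takes over 35 s, if anything falls off the work surface, if the arm or the gripper's body presses on something with over 40 N, if the wrist force passes 120 N, or if a joint passes its speed limit or range.

### The arm

A 7-joint arm with a two-finger parallel gripper is mounted at the origin on the work surface. World frame = base frame: x ahead of the robot, y to its left, z up, the work surface at z = 0. Lengths are in m, angles in rad, forces in N, time in s.
With the tool pointing down it reaches from about 0.425 to 0.875 m from the base axis. Payload 8.4 kg.
Tool frame: the origin (TCP) lies midway between the tips of the shut fingers; the grasp point (between the pads) lies 19 mm behind it; z points along the fingers, y is the line along which they close (so a half turn about z gives the same grasp; the last joint's range is limited). The gripper opens to 85 mm and grips with 20 to 120 N. Pads are 22 mm wide; open, the fingers measure 114 mm over their backs; the gripper's body (76 mm by 85 mm) begins 54 mm behind the grasp point. The pads swing forward as they close: fully open they stand 13 mm farther back than shut.
Start: joints at [-1.289, 0.333, 0.04, 1.465, -0.013, 1.343, -0.059], TCP at [0.242, 0.603, 0.231] pointing down, gripper open.
Joint ranges: [-2.58, 2.58], [-0.38, 2.09], [-1.3, 1.39], [0.25, 2.4], [-1.5, 4.64], [0.08, 2.09], [-2.65, 2.65]. Speed limits (rad/s): [2.22, 2.22, 2.79, 2.79, 3.14, 3.14, 3.14].

### API

Orientations are given as a unit quaternion [w, x, y, z].
In Python, from station import robot gives the robot as it stands.
- The arm moves only by the tool servo_tool, never from a script. Its argument "steps" is a list of rows, each a list of 7 numbers: the shift along the tool's x, y, z in mm, then the turn, a rotation vector about the tool's x, y, z in degrees, then the finger opening in mm, from 0 to 85.4. A call has 1 to 12 rows; each row shifts and turns the commanded pose from where the row before left it, along the tool's axes as they then stand; what a row does not reach is not made up. A row lasts 1/10 s, in which the tool goes at most 50 mm and 8.59 degrees, less where a joint would pass 70% of its speed; a pose out of reach is approached as far as the arm can. A call with a gripper value outside its range is refused whole. The fingers move at their own pace and stop on an object; "force" is the grip in N (left out, the last holds). Time passes only in rows, so rows that do not move let the fingers close. It gives the time, the measured TCP pose, the force, the opening and the grip force at its end, in the units of the state.
- robot.state(): the state, without advancing time (a new reading comes with each control period).
- robot.get_image(name): name is "scene" or "top" or "wrist"; returns a dict with "color" (400x640x3 uint8, blue, green, red), "vfov" (degrees; the focal length in pixels is half the picture's height over the tangent of half this angle, whatever the lens; pixels are square), "cx", "cy" (the principal point, pixels), "distortion" ([k1, k2, p1, p2, k3] as OpenCV has them; the pictures are not rectified), "cam_to_world" (4x4, takes a point from camera to world coordinates). Camera axes: x right, y down, z forward; pixel columns grow to the right and rows downward; lengths in m; the calibration is good to about 2 mm. A picture is of the moment at which its call begins. There is no depth.
- robot.close_job(): hands the job in; it is judged then, once.
The state is a dict: "t": time; "qpos": joint angles; "joint_velocities": joint speeds; "joint_torque": joint torques, N m; "eef_pos": TCP position; "orientation": TCP orientation; "ft_force": force on the tool from outside, world axes, zero at the start; "wrist_torque": the same for the moment, N m; "width": finger opening in m; "gripper_force": force on a finger pad.
Only numpy, scipy, OpenCV 4.12 (cv2) and the standard library are available. Lean on these libraries where they do the work, as an engineer would, in place of code of your own. Each camera call takes 0.05 s, during which the arm holds its last target. There are 200 camera calls.

## Working session

There is one attempt and no reset: what is moved stays moved. The work goes in short steps, Python scripts to look and compute and a tool call to move; the robot and the scene stay as the last step left them, time stands still between calls to the robot, and variables do not carry over. Pictures are saved under pics/ and viewed, at most 10 in all, crops included, and the job is handed in when it is done.

Besides the shell and the picture viewer there is one more tool, called after "Call:" by a JSON object that holds its "name" and its "arguments", one argument or row to a line. servo_tool: Moves the arm, as the interface text tells. Its arguments: {"type":"object","properties":{"steps":{"type":"array","items":{"type":"array","items":{"type":"number"}}},"force":{"type":"number"}},"required":["steps"]}

```bash
mkdir -p pics; ls
python3 - <<'E'
from station import robot
import cv2
s=robot.state(); print(s)
for n in("top","scene"):
    i=robot.get_image(n); cv2.imwrite(f"pics/{n}0.png",i["color"]); print(n,i["vfov"],i["cx"],i["cy"],i["distortion"],i["cam_to_world"])
E
```

```text
pics
{'t': 0.0, 'qpos': array([-1.28916979,  0.33393137,  0.03987989,  1.46627948, -0.01338999,
        1.34328839, -0.05853944]), 'joint_velocities': array([-0.00175522,  0.00100663,  0.00030751, -0.00176541,  0.00078044,
        0.00265178,  0.00038762]), 'joint_torque': array([ 5.12635779e-04, -6.58573651e+01,  1.36558749e+00, -4.05549431e+01,
        1.68150320e-02,  1.28521485e-02, -2.62180174e-05]), 'eef_pos': array([0.24146112, 0.60299554, 0.2304041 ]), 'orientation': array([-9.40112287e-05,  1.89294233e-01,  9.81920068e-01, -8.14936167e-04]), 'ft_force': array([0.73152974, 0.66231834, 0.14840085]), 'wrist_torque': array([-0.02058447,  0.02043811, -0.02736804]), 'gripper_force': 0.0, 'width': 0.08524699863863952}
top 56.88408745624781 321.29570256652516 197.61171715947566 [-0.00309585  0.          0.          0.          0.        ] [[-0.02084319 -0.98663009  0.16163736  0.38157201]
 [-0.9996977   0.01845834 -0.01624214 -0.05986218]
 [ 0.01304143 -0.16192703 -0.98671655  1.0574095 ]
 [ 0.          0.          0.          1.        ]]
scene 54.869784813852206 313.98518414831665 206.3457949807501 [0.01392277 0.         0.         0.         0.        ] [[-3.72318690e-01  6.23303403e-01 -6.87656644e-01  1.10896422e+00]
 [ 9.28104934e-01  2.50168885e-01 -2.75747639e-01  1.51333979e-01]
 [ 1.55853672e-04 -7.40883524e-01 -6.71633515e-01  6.32186731e-01]
 [ 0.00000000e+00  0.00000000e+00  0.00000000e+00  1.00000000e+00]]
```

View pics/top0.png

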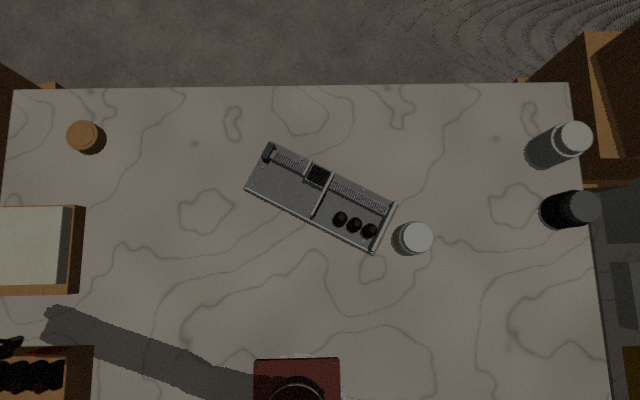

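View pics/scene0.png

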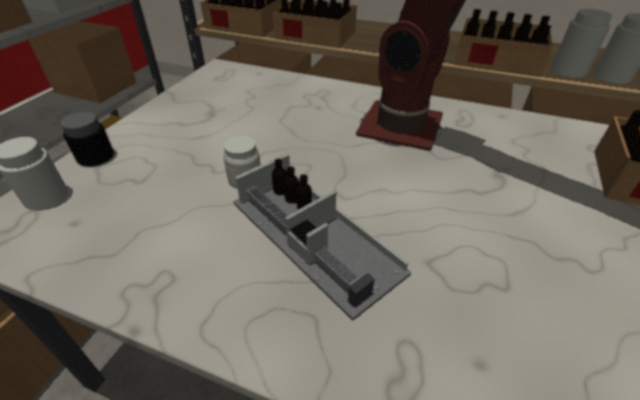

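Run:
```python
import cv2
a=cv2.imread("pics/top0.png")[130:265,235:440]; b=cv2.imread("pics/scene0.png")[125:325,220:420]
f=lambda a,k:cv2.convertScaleAbs(cv2.resize(a,None,fx=k,fy=k,interpolation=cv2.INTER_CUBIC),alpha=1.7,beta=15)
cv2.imwrite("pics/top0c.png",f(a,3.9)); cv2.imwrite("pics/scene0c.png",f(b,3))
```

```text
(no output)
```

View pics/top0c.png

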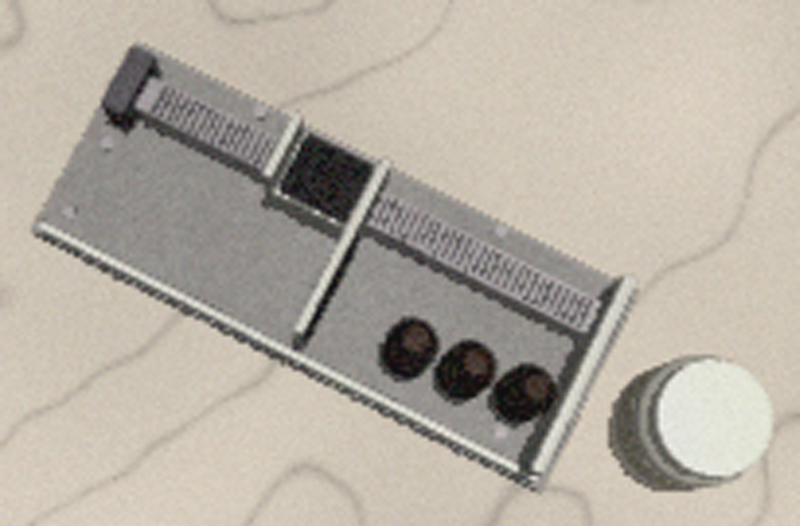

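View pics/scene0c.png

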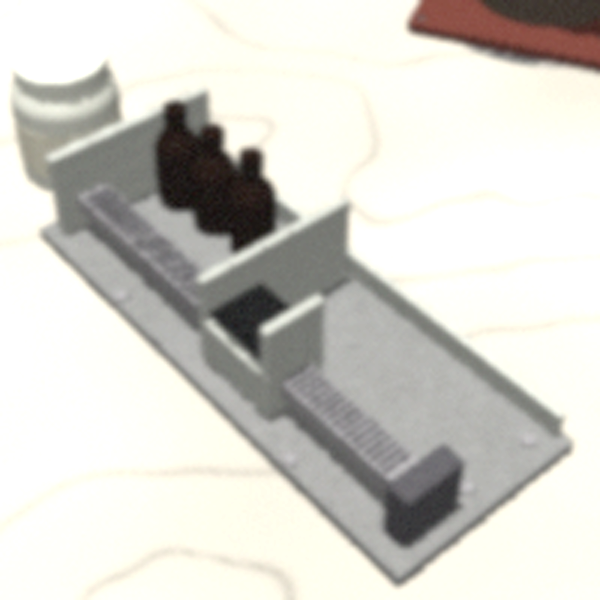

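```bash
cat > h.py <<'E'
import numpy as np,cv2
from scipy.optimize import least_squares
from station import robot
def proj(im,P):
    T=np.linalg.inv(im["cam_to_world"]); f=200/np.tan(np.radians(im["vfov"]/2))
    K=np.array([[f,0,im["cx"]],[0,f,im["cy"]],[0,0,1]])
    return cv2.projectPoints(np.float64(P),cv2.Rodrigues(T[:3,:3])[0],T[:3,3],K,np.array(im["distortion"]))[0][:,0]
def g2w(p,P):
    P=np.float64(P);c,s=np.cos(p[2]),np.sin(p[2])
    return np.c_[p[0]+c*P[:,0]-s*P[:,1],p[1]+s*P[:,0]+c*P[:,1],P[:,2]]
E
cat > fit.py <<'E'
from h import *
top,sc=robot.get_image("top"),robot.get_image("scene")
# j = jaw, xs = stop plate centre x
def pts(j,xs):
    ty=-.010+j+.034; sy=-.010+j-.034
    A=[(.075,-.191,.09),(-.075,-.191,.09),(.045,.188,.062),(.070,ty,.1),(.020,ty,.1),(xs+.0675,sy,.095),(xs-.0675,sy,.095)]
    return A+[(.045,-.010+j,.070),(.0825,.21,.012)],A+[(.0825,.21,0),(-.0825,.21,.006),(.0825,-.21,.006)]
ct=np.array([(624,277),(538,473),(130,82),(295,118),(271,178),(382,163),(302,338),(327,175),(137,43)])
cs=np.array([(50,158),(207,94),(425,472),(262,330),(322,298),(203,278),(347,207),(400,583),(572,450),(42,233)])
ct=(ct+.5)/3.9-.5+[235,130]; cs=(cs+.5)/3-.5+[220,125]
def res(p):
    a,b=pts(p[3],p[4])
    return np.r_[proj(top,g2w(p,a))-ct,proj(sc,g2w(p,b))-cs].ravel()
r=least_squares(res,[.6,0,-.4,.04,0],loss="soft_l1")
p=r.x;print(p.round(4));print(r.fun.reshape(-1,2).round(1).tolist() if r.fun.size else 0)
w=lambda *q:g2w(p,[q])[0].round(4)
print("pad",w(.045,-.01+p[3],.07),"y dir",-np.sin(p[2]),np.cos(p[2]))
for n,y in(("jaw now",p[3]),("end",.15)):print(n,"pad",w(.045,-.01+y,.07))
E
python3 fit.py
```

```text
[ 0.553  -0.0712 -0.4959  0.0381  0.0006]
[[1.6, 0.0], [-1.0, 0.4], [-1.2, -0.7], [0.6, -1.1], [-2.0, -0.3], [0.5, -0.2], [-2.3, -0.4], [-0.6, 0.6], [-1.2, -0.1], [-0.8, -0.3], [-0.6, -2.8], [0.1, -0.2], [-0.3, 0.2], [-0.4, -1.0], [-1.1, -0.1], [0.7, -3.8], [-0.3, 1.6], [1.1, -2.0], [-0.2, -0.6]]
pad [ 0.6059 -0.0679  0.07  ] y dir 0.4758293706722988 0.8795376114786702
jaw now pad [ 0.6059 -0.0679  0.07  ]
end pad [0.6592 0.0305 0.07  ]
```

Call:
{"name": "servo_tool", "arguments": {
  "steps": [
    [0,0,0,0,0,6.6,0],
    [-16,-11,0,0,0,0,0],
    [-33,-22,0,0,0,0,0],
    [-33,-22,0,0,0,0,0],
    [-33,-22,0,0,0,0,0],
    [-33,-22,0,0,0,0,0],
    [-33,-22,0,0,0,0,0],
    [-33,-22,0,0,0,0,0],
    [-33,-22,0,0,0,0,0],
    [-33,-22,0,0,0,0,0],
    [-33,-22,0,0,0,0,0],
    [-33,-22,0,0,0,0,0]
  ]
}}

```text
t: 1.4
eef_pos: [0.4364, 0.234, 0.2314]
orientation: [0.0, 0.245, 0.969, 0.0]
ft_force: [-0.0, 0.6, 0.6]
width: 0.0
gripper_force: 0.0
```

Call:
{"name": "servo_tool", "arguments": {
  "steps": [
    [-33,-21,0,0,0,0,0],
    [-33,-21,0,0,0,0,0],
    [-33,-21,0,0,0,0,0],
    [-33,-21,0,0,0,0,0],
    [-33,-21,0,0,0,0,0],
    [-33,-21,5,0,0,0,0],
    [-33,-21,10,0,0,0,0],
    [-30,-20,10,0,0,0,0],
    [-15,-10,5,0,0,0,0],
    [-5,-5,0,0,0,0,0],
    [0,0,0,0,0,0,0]
  ]
}}

```text
t: 2.5
eef_pos: [0.5963, -0.0589, 0.2012]
orientation: [-0.0, 0.246, 0.969, -0.0]
ft_force: [-0.6, -0.1, -0.2]
width: 0.0002
gripper_force: 0.0
```

Run:
```python
from station import robot
import cv2
for n in("wrist","scene"):
    i=robot.get_image(n); cv2.imwrite(f"pics/{n}1.png",i["color"]); print(i["vfov"])
print(robot.state()["eef_pos"],robot.state()["ft_force"])
```

```text
70.68821496812562
54.869784813852206
[ 0.59632844 -0.05690602  0.20163324] [-0.10593717  0.77326701  0.0773331 ]
```

View pics/wrist1.png

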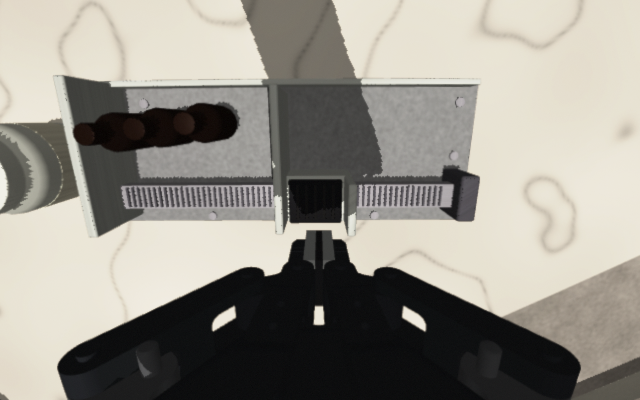

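The wrist view shows the pad at (315,201), stop plate top (274,84)–(279,233), thumb wall top (350,177)–(351,234), end plate at the left and end block near (465,195). I'll refine the fit with these.

```bash
cat > fit2.py <<'E'
from h import *
im=robot.get_image("wrist")
def pts(j,xs):
    ty=-.010+j+.034; sy=-.010+j-.034
    return [(.075,-.191,.09),(-.075,-.191,.09),(.070,ty,.1),(.020,ty,.1),(xs+.0675,sy,.095),(xs-.0675,sy,.095),(.045,-.010+j,.070),(.0825,.21,.012)]
c=np.array([(94,235),(61,77),(351,234),(350,177),(279,233),(274,84),(315.5,201.5),(476,219)])
r=least_squares(lambda p:(proj(im,g2w(p,pts(p[3],p[4])))-c).ravel(),[.55,-.07,-.5,.04,0],loss="soft_l1")
p=r.x;print(p.round(4));print((proj(im,g2w(p,pts(p[3],p[4])))-c).round(1).tolist())
for j in(p[3],.15):
    t=g2w(p,[(.045,-.01+j,.07)])[0]; s=robot.state(); from scipy.spatial.transform import Rotation as R
    d=R.from_quat(s["orientation"],scalar_first=True).inv().apply(t-s["eef_pos"])*1e3
    print("pad",t.round(4),"tool shift mm",d.round(1))
print("ang y",np.degrees(p[2])+90, "tcp px",proj(im,[s["eef_pos"]]))
E
python3 fit2.py
```

```text
[ 0.5536 -0.0665 -0.494   0.0342  0.0043]
[[1.9, 0.7], [-0.1, -5.9], [0.2, 1.1], [2.9, 5.6], [0.0, 1.9], [-0.9, -0.9], [-0.5, -0.9], [-12.0, -2.2]]
pad [ 0.6047 -0.0665  0.07  ] tool shift mm [-12.   -4.9 131.7]
pad [0.6596 0.0355 0.07  ] tool shift mm [-12.  110.9 131.8]
ang y 61.698603608088135 tcp px [[320.99004922 244.36726117]]
```

Call:
{"name": "servo_tool", "arguments": {
  "steps": [
    [-6,0,10,0,0,0,0],
    [-6,0,20,0,0,0,0],
    [0,0,25,0,0,0,0],
    [0,0,25,0,0,0,0],
    [0,0,20,0,0,0,0],
    [0,0,10,0,0,0,0],
    [0,0,7,0,0,0,0],
    [0,0,0,0,0,0,0]
  ]
}}

```text
t: 3.45
eef_pos: [0.6069, -0.0637, 0.0839]
orientation: [-0.0, 0.245, 0.969, -0.0]
ft_force: [0.4, 0.8, 0.7]
width: -0.0003
gripper_force: 0.0
```

Run:
```python
from station import robot
import cv2
a=robot.get_image("wrist")["color"][150:330,200:440]; b=robot.get_image("scene")["color"][150:290,240:400]
o=cv2.hconcat([cv2.resize(a,(400,300),interpolation=2),cv2.resize(b,(343,300),interpolation=2)])
cv2.imwrite("pics/c2.png",cv2.convertScaleAbs(o,alpha=1.7)); print(robot.state()["eef_pos"],robot.state()["ft_force"])
```

```text
[ 0.60754749 -0.06390849  0.08509498] [0.69498243 0.01288177 0.02447001]
```

View pics/c2.png

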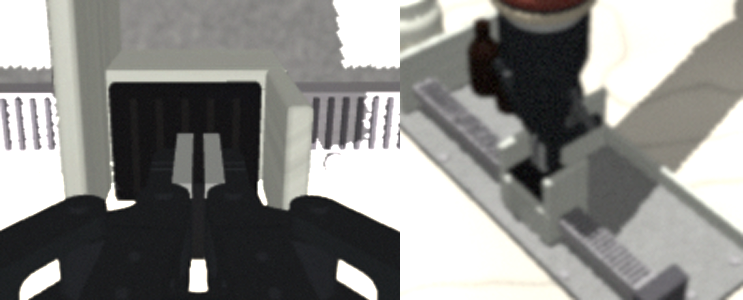

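Closed fingertips hang inside the gap above the pad (tips at x≈198 in the left half, pad spans 110–262, walls clear either side). Next, press.

Call:
{"name": "servo_tool", "arguments": {
  "steps": [
    [0,0,7,0,0,0,0],
    [0,0,6,0,0,0,0],
    [0,0,3,0,0,0,0],
    [0,0,2,0,0,0,0],
    [0,0,2,0,0,0,0],
    [0,0,0,0,0,0,0],
    [0,0,0,0,0,0,0]
  ]
}}

```text
t: 4.25
eef_pos: [0.6072, -0.0638, 0.0648]
orientation: [0.0, 0.245, 0.969, 0.0]
ft_force: [-2.1, 1.0, 5.8]
width: -0.0001
gripper_force: 3.5
```

Call:
{"name": "servo_tool", "arguments": {
  "steps": [
    [0,0,1,0,0,0,0],
    [0,0,1,0,0,0,0],
    [0,0,0,0,0,0,0],
    [0,0,0,0,0,0,0]
  ]
}}

```text
t: 4.65
eef_pos: [0.6072, -0.0638, 0.0629]
orientation: [0.0, 0.245, 0.969, 0.0]
ft_force: [-2.8, 1.3, 7.7]
width: -0.0004
gripper_force: 3.8
```

Call:
{"name": "servo_tool", "arguments": {
  "steps": [
    [0,0,1,0,0,0,0],
    [0,0,0,0,0,0,0],
    [0,0,0,0,0,0,0]
  ]
}}

```text
t: 4.95
eef_pos: [0.6072, -0.0638, 0.0622]
orientation: [0.0, 0.245, 0.969, 0.0]
ft_force: [-4.3, 1.0, 9.2]
width: -0.0003
gripper_force: 4.8
```

Call:
{"name": "servo_tool", "arguments": {
  "steps": [
    [0,3,0,0,0,0,0],
    [0,5,0,0,0,0,0],
    [0,7,0,0,0,0,0],
    [0,8,0,0,0,0,0],
    [0,8,0,0,0,0,0],
    [0,8,0,0,0,0,0],
    [0,8,0,0,0,0,0],
    [0,8,0,0,0,0,0],
    [0,8,0,0,0,0,0],
    [0,8,0,0,0,0,0],
    [0,8,0,0,0,0,0],
    [0,8,0,0,0,0,0]
  ]
}}

```text
t: 6.15
eef_pos: [0.6486, 0.0131, 0.0622]
orientation: [-0.0, 0.245, 0.969, 0.0]
ft_force: [-4.7, 1.0, 10.1]
width: 0.0001
gripper_force: 5.0
```

Call:
{"name": "servo_tool", "arguments": {
  "steps": [
    [0,6,0,0,0,0,0],
    [0,5,0,0,0,0,0],
    [0,5,0,0,0,0,0],
    [0,4,0,0,0,0,0],
    [0,0,0,0,0,0,0],
    [0,0,0,0,0,0,0]
  ]
}}

```text
t: 6.75
eef_pos: [0.6583, 0.0313, 0.0622]
orientation: [0.0, 0.245, 0.97, 0.001]
ft_force: [-3.1, 2.3, 8.5]
width: -0.0001
gripper_force: 4.3
```

Run:
```python
from station import robot
import cv2
a=robot.get_image("wrist")["color"][150:330,200:440]; b=robot.get_image("scene")["color"][150:290,240:400]
o=cv2.hconcat([cv2.resize(a,(400,300),interpolation=2),cv2.resize(b,(343,300),interpolation=2)])
cv2.imwrite("pics/c3.png",cv2.convertScaleAbs(o,alpha=1.7)); print(robot.state()["eef_pos"],robot.state()["ft_force"])
```

```text
[0.65829376 0.03125475 0.06218717] [-2.9308055   2.29485663  8.45621892]
```

View pics/c3.png

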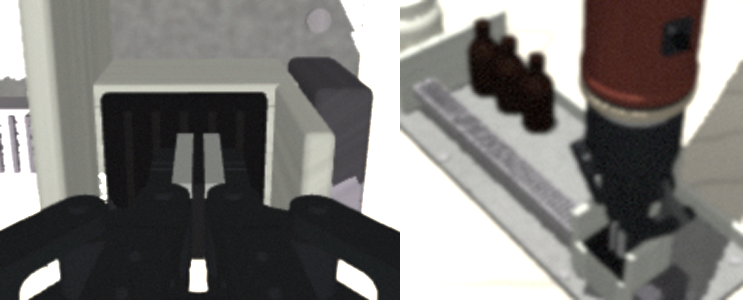

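The jaw rides along (tips at x≈198 in the pad 102–268), and the end block is just beyond the thumb wall (≈300–370). I'll keep pushing until the force rises.

Call:
{"name": "servo_tool", "arguments": {
  "steps": [
    [0,4,0,0,0,0,0],
    [0,4,0,0,0,0,0],
    [0,3,0,0,0,0,0],
    [0,3,0,0,0,0,0],
    [0,3,0,0,0,0,0],
    [0,0,0,0,0,0,0],
    [0,0,0,0,0,0,0]
  ]
}}

```text
t: 7.55
eef_pos: [0.6664, 0.0432, 0.0622]
orientation: [0.001, 0.246, 0.969, -0.001]
ft_force: [-2.3, -4.7, 7.1]
width: -0.0001
gripper_force: 4.0
```

Call:
{"name": "servo_tool", "arguments": {
  "steps": [
    [0,2,0,0,0,0,0],
    [0,2,0,0,0,0,0],
    [0,2,0,0,0,0,0],
    [0,1,0,0,0,0,0],
    [0,1,0,0,0,0,0],
    [0,0,0,0,0,0,0]
  ]
}}

```text
t: 8.15
eef_pos: [0.667, 0.044, 0.0621]
orientation: [-0.002, 0.248, 0.969, -0.004]
ft_force: [-18.8, -17.9, 20.0]
width: 0.0001
gripper_force: 14.2
```

Run:
```python
from station import robot
import cv2
a=robot.get_image("wrist")["color"][150:330,200:440]
cv2.imwrite("pics/c4.png",cv2.convertScaleAbs(cv2.resize(a,None,fx=2.5,fy=2.5,interpolation=2),alpha=1.7)); print(robot.state()["eef_pos"],robot.state()["ft_force"])
```

```text
[0.66696499 0.04401491 0.06204009] [-18.83971008 -18.488243    18.99117668]
```

View pics/c4.png

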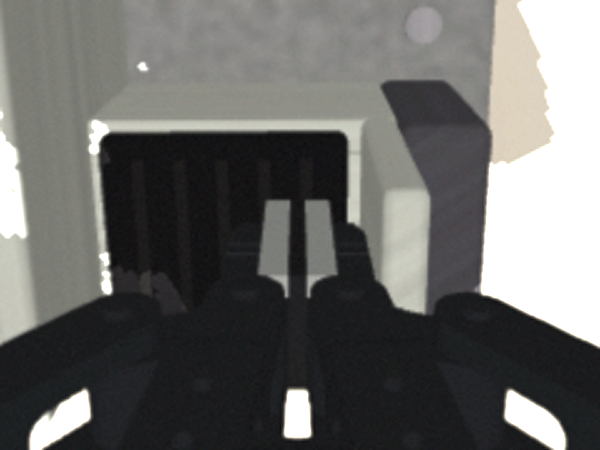

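The thumb wall is flush on the end block (contact line x≈430) and the fingers bear on the wall. I'll ease the push slightly and lift straight up.

Call:
{"name": "servo_tool", "arguments": {
  "steps": [
    [0,-3,0,0,0,0,0],
    [0,0,0,0,0,0,0],
    [0,0,-5,0,0,0,0],
    [0,0,-10,0,0,0,0],
    [0,-4,-20,0,0,0,0],
    [0,0,-30,0,0,0,0],
    [0,0,-30,0,0,0,0],
    [0,0,-30,0,0,0,0],
    [0,0,-15,0,0,0,0],
    [0,0,0,0,0,0,0]
  ]
}}

```text
t: 9.2
eef_pos: [0.6676, 0.0459, 0.2033]
orientation: [0.002, 0.245, 0.969, 0.001]
ft_force: [0.6, 0.6, 0.0]
width: -0.0001
gripper_force: 0.0
```

Run:
```python
from station import robot
import cv2
a=robot.get_image("wrist")["color"]; b=robot.get_image("scene")["color"]
o=cv2.hconcat([cv2.resize(a[30:300,40:540],(450,243),interpolation=2),cv2.resize(b[130:310,220:460],(324,243),interpolation=2)])
cv2.imwrite("pics/c5.png",cv2.convertScaleAbs(o,alpha=1.6)); print(robot.state()["eef_pos"],robot.state()["ft_force"])
```

```text
[0.66610399 0.04610966 0.20009074] [-0.74995258 -0.15651282 -0.89658704]
```

View pics/c5.png

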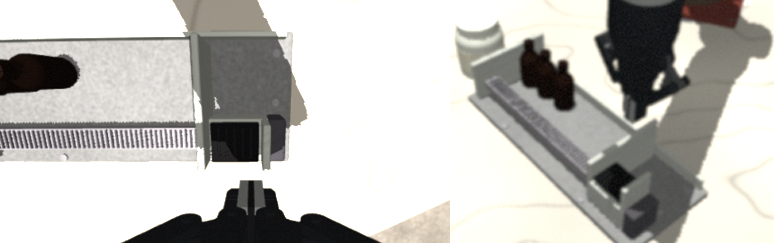

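The jaw sits against the end block (wall at x≈265, block 270–290), with the pad up. The bottles and tub are undisturbed, and the robot is clear at 0.20 m.

```bash
python3 -c "
from station import robot
print(robot.close_job())"
```

```text
the job is handed in; nothing more can be done
None
```

The jaw is fully back against the end block and the fingers are off the pad; bottles and tub look undisturbed in the last picture. I handed the job in but got no verdict back, and I checked the pad's release only by eye.

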